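# Isolate the supply, then hold the wall lamp to its spring plate

### The job

Flip the red toggle of the grey isolator over to off first, and only then take the black wall lamp and press its back plate flat, upright and centred against the aluminium spring plate on the oak block, low at the bench, until both red pointers stand in their green zones. Press gently, never hard enough to bottom the spring, and finish while still holding it there with a steady push and the pointers in the green, so that I can drive the screws; do not let go. Leave the other things on the bench alone.

Things in the scene. Friction and masses are not known exactly. Their poses are not given: they have to be found in the camera images.
- isolator: Grey isolator switch box fixed to the bench, 100 (x) x 70 (y) x 45 mm high; origin under its centre. A red dot marks the on side (its own -x end) and a green dot the off side (its own +x end). The toggle swings in its own xz plane about an axis 42 mm above the bench over the origin.
- toggle (a joint): Angle of the isolator's toggle: 0 = on, leaning 0.5 rad from upright towards the box's -x (red dot); 1.0 = off, leaning 0.5 rad towards its +x (green dot). It is weighted and tips over to the end it leans towards, going over centre at 0.5; it takes about 1.5 N at the knob.
- toggle_tip (a point): End of the toggle's red knob on the toggle's centre line, 72 mm from the pivot (about 105 mm above the bench at either end of the swing). The knob is 22 mm across and the last 32 mm of the toggle; below it is a 12 mm steel stem.
- lamp_mid (a point): Centre of the black wall lamp, 27 mm above its underside; loose, about 0.35 kg, standing on the bench. Its own +x points to its dark steel back plate (8 mm thick, 100 mm wide in y, 60 mm high), whose outer face is 50 mm ahead of this point. The body behind it, 44 mm wide (y) and 52 mm high, reaches from the back plate to 50 mm behind this point and ends in a white 20 mm diffuser with a yellow disc; grip it across its 44 mm width from above.
- lamp_back (a point): Centre of the outer face of the lamp's back plate, 27 mm above its underside: the face that goes against the spring plate.
- dock: Oak block fixed to the bench, 60 (x) x 130 (y) x 64 mm high; origin under its centre, z up. Its own -x side carries the spring plate and faces the robot; the lamp's +x must point along the block's +x. On its top, near both ends, are a green zone 8 mm long and then a yellow zone, over which the plate's red pointers move.
- plate_face (a point): Centre of the front face of the aluminium spring plate (100 mm wide, 60 mm high, centre 31 mm above the bench), 60 mm on the block's -x side of its origin when free; it moves with the plate. x points into the block.
- plate (a joint): Travel of the spring plate into the block, m: 0 = free, 0.024 = bottomed. The spring gives 0.7 N per mm. The red pointers are in the green zone from 0.008 to 0.016 (about 6 to 11 N); the middle is 0.012.
- bell: Red bike bell, dome 54 mm across, 38 mm high; origin under its centre. Leave alone.
- opener: Flat stainless bottle opener, 150 x 40 x 5 mm, lying on the bench; origin under its middle. Leave alone.
- carton: White plastic egg carton shell, 100 x 290 mm, 48 mm high, at the back of the bench; origin under its centre. Leave alone.
- bins: Stacked pair of clear plastic bins, 200 x 280 mm, 145 mm high; origin under their centre. Leave alone.
- screwdriver: Screwdriver about 200 mm long lying at the back; the fastener's own tool. Leave alone.
- tub: Blue open tub, 80 mm across, 60 mm high; origin under its centre. Leave alone.
- polish: Can, 70 mm across, 100 mm high; origin under its centre. Leave alone.
There are look-alikes about, which are no part of the job. Leave any pink or turquoise look-alike of the part that bears lamp_mid alone.

How it is judged:
On the way, in this order (a step that is already met when the one before it is completed fails the run):
1. the isolator is switched off (value of joint toggle above 0.85 rad), for 0.2 s.
2. the lamp is held flat and centred against the spring plate with the pointers in the green (value of joint toggle above 0.85 rad and value of joint plate between 0.007 and 0.017 m and contact force between lamp and plate between 4 and 16 N and contact force between the fingers and lamp above 2 N and y of lamp_mid in the frame of dock between -0.008 and 0.008 m and z of lamp_mid in the frame of dock between 0.017 and 0.039 m and angle between the x axis of lamp_mid and the x axis of dock, either way round below 0.12 rad and x of lamp_back in the frame of dock above -0.057 m and angle between lamp_mid's own z axis and vertical below 0.12 rad and linear speed of lamp below 0.01 m/s), for 0.5 s.
At the end, for the whole second after the job is handed in: Isolator off (toggle over 0.85); lamp held by the fingers against the spring plate with 4 to 16 N, plate travel 7 to 17 mm, lamp centred within 8 mm, parallel and upright within 0.12 rad, back plate foremost, less than 12 mm above the bench, still (all of step 2); the arm keeps its last pose, push and grip.
It fails at once if the lamp touches the spring plate while the isolator is on (contact force between lamp and plate above 0.5 N and value of joint toggle below 0.5 rad).
It fails at once if the spring plate is bottomed or pressed too hard (value of joint plate above 0.0225 m or contact force between lamp and plate above 25 N).
It fails at once if the lamp is knocked over (angle between lamp_mid's own z axis and vertical above 0.7 rad).
It fails at once if another thing on the bench is shifted by more than 30 mm (distance of any of bell, opener, carton, bins, screwdriver, tub, polish from where it was at the start of the episode above 0.03 m).
It also fails if it takes over 53 s, if anything falls off the work surface, if the arm or the gripper's body presses on something with over 40 N, if the wrist force passes 120 N, or if a joint passes its speed limit or range.

### The arm

A 6-joint arm with a two-finger parallel gripper is mounted at the origin on the work surface. World frame = base frame: x ahead of the robot, y to its left, z up, the work surface at z = 0. Lengths are in m, angles in rad, forces in N, time in s.
With the tool pointing down it reaches from about 0.225 to 0.725 m from the base axis. Payload 3.1 kg.
Tool frame: the origin (TCP) lies at the very end of the fingers, on their centre line; the grasp point (between the pads) lies 19 mm behind it (ctrl.pinch_z is the distance from the TCP to the grasp point, in m); z points along the fingers, y is the direction in which the jaws open and shut (so a half turn about z gives the same grasp; the last joint's range is limited). The gripper opens to 85 mm and grips with 20 to 120 N. Pads are 22 mm wide; open, the fingers measure 114 mm over their backs; the gripper's body (76 mm by 85 mm) begins 54 mm behind the grasp point. The pads swing forward as they close: fully open they stand 13 mm farther back than shut.
Start: joints at [1.119, 0.048, 0.099, 1.622, 0, 1.443], TCP at [0.167, 0.498, 0.231] pointing down, gripper open.
Joint ranges: [-2.91, 2.91], [-0.99, 1.94], [-1.21, 1.42], [-2.12, 2.29], [-1.49, 1.47], [-3.14, 3.14]. Speed limits (rad/s): [2.79, 2.79, 3.14, 3.14, 3.14, 3.14].

### API

Orientations are given as a rotation vector (axis times angle).
In Python, from plant import sensors, snapshot, get_calibration, ctrl gives the robot as it stands.
- The arm moves only by the tool carry_out, never from a script. Its argument "increments" is a list of rows, each a list of 2 entries, a list of its own where there are three numbers: the shift along the world's x, y, z in m, then the turn about the world's z in degrees. In form: [[[x, y, z], twist], ...]. A call has 1 to 12 rows; each row is the pose to reach, as a shift and turn from the pose commanded when the call began; what a row does not reach only later rows make up. A row lasts 1/8 s, in which the tool goes at most 62.5 mm and 10.7 degrees, less where a joint would pass 70% of its speed; a pose out of reach is approached as far as the arm can. A call with a gripper value outside its range is refused whole. "jaw" is the closure, from -1 (fully open) to 1 (shut), so that 0 is half open, set as the call begins (left out, the last holds). The fingers move at their own pace and stop on an object; the grip force is fixed at half the most. Time passes only in rows, so rows that repeat a pose let the fingers close. It gives the time, the measured TCP pose, the force and the opening at its end, in the units of the state.
- sensors.observe(): the state, without advancing time (a new reading comes with each control period).
- snapshot(name): name is "side" or "top"; returns (picture, depth): 400x640x3 uint8, red, green, blue; 400x640 float32, m along the optical axis (not along the pixel's ray), 0 where there is no reading.
- get_calibration(name): a dict with "fx", "fy", "cx", "cy" (pixels), "world_to_cam" (4x4, takes a point from world to camera coordinates). Camera axes: x right, y down, z forward; pixel columns grow to the right and rows downward; lengths in m; the calibration is good to about 2 mm. A picture is of the moment at which its call begins. get_calibration takes no time and is no camera call.
- ctrl.finish_job(): hands the job in, once; it reports no verdict.
The state is a dict: "time": time; "joints": joint angles; "joint_vel": joint speeds; "joint_efforts": joint torques, N m; "position": TCP position; "orientation": TCP orientation; "ft_force": force on the tool from outside, world axes, zero at the start; "moment": the same for the moment, N m; "grip_width": finger opening in m.
Only numpy, scipy, OpenCV 4.12 (cv2) and the standard library are available. Lean on these libraries where they do the work, as an engineer would, in place of code of your own. Each camera call takes 0.05 s, during which the arm holds its last target. There are 200 camera calls.

## Working session

There is one attempt and no reset: what is moved stays moved. The work goes in short steps, Python scripts to look and compute and a tool call to move; the robot and the scene stay as the last step left them, time stands still between calls to the robot, and variables do not carry over. Pictures are saved under pics/ and viewed, about 8 in all and at most 12, crops included, and the job is handed in when it is done.

Besides the shell and the picture viewer there is one more tool, called after "Emit:" in YAML: its name, and indented under it one key for each argument. carry_out: Moves the arm, as the interface text tells. Its arguments: {"type":"object","properties":{"increments":{"type":"array","items":{"type":"array"}},"jaw":{"type":"number"}},"required":["increments"]}

```bash
ls; mkdir -p pics; cat > h.py <<'E'
import numpy as np, cv2
from plant import sensors, snapshot, get_calibration, ctrl
def pts(name, depth):
    """world xyz for each pixel"""
    c=get_calibration(name); v,u=np.indices(depth.shape)
    P=np.stack([(u-c['cx'])/c['fx']*depth,(v-c['cy'])/c['fy']*depth,depth],-1)
    T=np.linalg.inv(c['world_to_cam'])
    return P@T[:3,:3].T+T[:3,3]
def snap(name,tag):
    im,d=snapshot(name); cv2.imwrite(f'pics/{tag}.png',im[...,::-1]); np.savez(f'pics/{tag}.npz',im=im,d=d,P=pts(name,d)); return im,d
E
python3 - <<'E'
from h import *
snap('top','t0'); snap('side','s0')
s=sensors.observe(); print(s['time'],s['position'],s['orientation'],s['grip_width'],s['ft_force'])
for n in('top','side'): print(n,np.round(np.linalg.inv(get_calibration(n)['world_to_cam']),3))
E
```

```text
pics
0.1 [0.16681946 0.49720017 0.23023067] [-0.50631583 -3.09992507  0.00323574] 0.08526009673738187 [-0.18107137  0.3853115   0.06795733]
top [[ 0.005 -0.99   0.141  0.304]
 [-1.    -0.002  0.017  0.027]
 [-0.016 -0.141 -0.99   1.6  ]
 [ 0.     0.     0.     1.   ]]
side [[-0.931 -0.291  0.22   0.167]
 [-0.364  0.713 -0.6    0.972]
 [ 0.018 -0.638 -0.769  1.32 ]
 [ 0.     0.     0.     1.   ]]
```

View pics/t0.png

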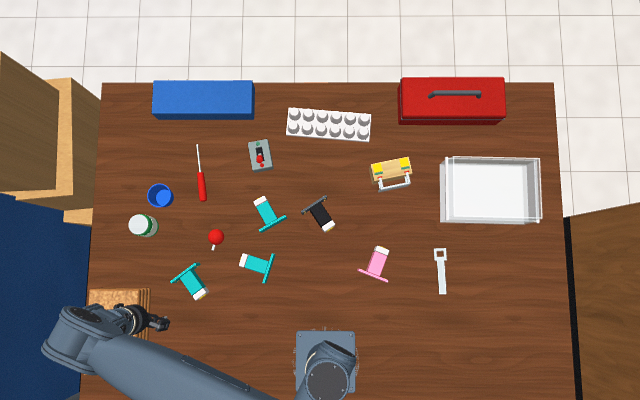

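View pics/s0.png

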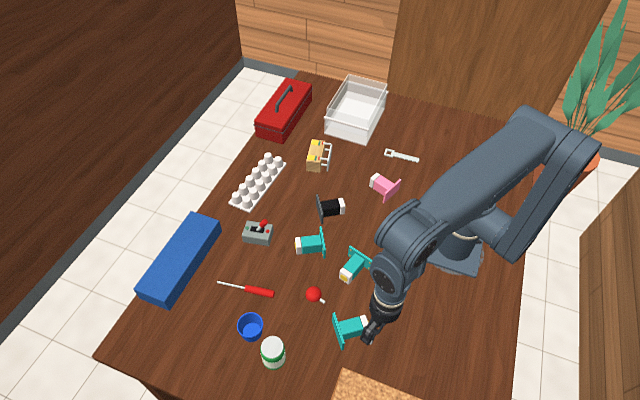

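The top view shows the isolator at about (260,155), its red knob near (260,160), the black lamp at (320,213) and the dock at (392,172). The turquoise and pink look-alikes lie around the lamp. Next I measure these three.

```bash
python3 - <<'E'
from h import *
z=np.load('pics/t0.npz'); im,P=z['im'],z['P']
crop=im[125:240,235:425,::-1]; cv2.imwrite('pics/c0.png',cv2.resize(crop,None,fx=4,fy=4,interpolation=cv2.INTER_CUBIC))
def rect(name,m):
    p=P[m]; r=cv2.minAreaRect((p[:,:2]*1000).astype(np.float32)); print(name,m.sum(),'c',np.round(r[0],1),'sz',np.round(r[1],1),'ang',round(r[2],1),'z',np.round(np.percentile(p[:,2],[5,50,95]),3),'mean',p.mean(0).round(3))
v,u=np.indices(im.shape[:2]); B=lambda a,b,c,d:(u>=a)&(u<b)&(v>=c)&(v<d)
i=im.astype(int); mx=i.max(-1); mn=i.min(-1); Z=P[...,2]
iso=B(240,280,130,180)
rect('iso top',iso&(Z>.037)&(Z<.052)); 
rect('knob',iso&(i[...,0]>130)&(i[...,1]<70)); rect('knobhi',iso&(Z>.07))
g=iso&(i[...,1]>i[...,0]+30)&(i[...,1]>i[...,2]+20); 
if g.any(): rect('green',g)
L=B(295,345,185,240)
rect('lamp',L&(Z>.035)); rect('lampblack',L&(Z>.035)&(mx<80)); rect('plate',L&(Z>.054)); rect('diff',L&(mn>150))
D=B(365,420,150,195)
rect('block',D&(Z>.045)&(i[...,0]>i[...,2]+40)); rect('alu',D&(Z>.04)&(mn>130)&(mx-mn<40))
s=np.load('pics/s0.npz')
E
```

```text
iso top 528 c [676. 219.] sz [101.8  69.8] ang 11.2 z [0.039 0.044 0.05 ] mean [0.677 0.218 0.044]
knob 49 c [648.7 211.9] sz [31.1 17. ] ang 3.1 z [0.044 0.103 0.111] mean [0.645 0.212 0.091]
knobhi 61 c [480.3 128.6] sz [406.4  23.1] ang 26.7 z [0.09  0.105 1.6  ] mean [0.569 0.17  0.446]
green 11 c [712.7 227. ] sz [10.8 10.2] ang 33.6 z [0.042 0.045 0.05 ] mean [0.713 0.227 0.045]
lamp 486 c [420.7  11.7] sz [215.5  94.4] ang 16.2 z [0.044 0.052 0.063] mean [0.469 0.015 0.09 ]
lampblack 307 c [416.9  11.4] sz [208.2  93. ] ang 16.2 z [0.044 0.051 0.058] mean [0.474 0.017 0.066]
plate 162 c [420.7  11.7] sz [215.5  94.4] ang 16.2 z [0.054 0.057 1.6  ] mean [0.474 0.024 0.172]
diff 74 c [436.1 -10.6] sz [18.6 42.1] ang 34.8 z [0.046 0.051 0.057] mean [ 0.436 -0.01   0.051]
block 687 c [ 507.8 -100.2] sz [115.3 466.3] ang 44.1 z [0.057 0.064 0.07 ] mean [ 0.619 -0.214  0.082]
alu 130 c [ 583.  -227.9] sz [ 37.7 100.7] ang 12.3 z [0.045 0.063 0.072] mean [ 0.576 -0.229  0.062]
```

View pics/c0.png

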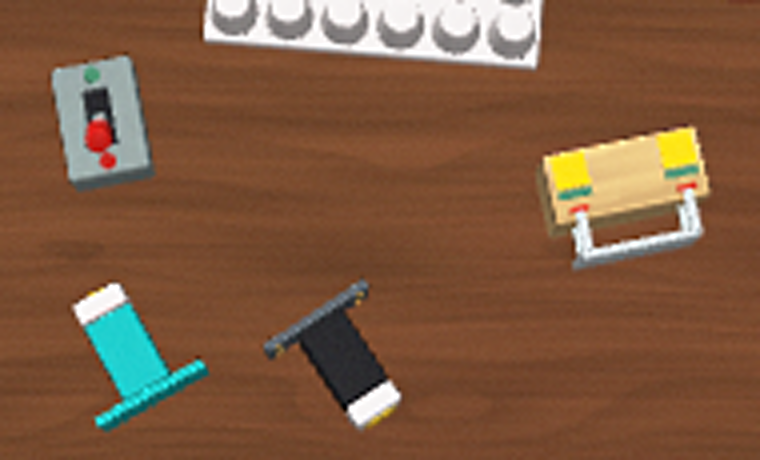

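The crop shows the toggle leaning to the red dot at (108,160), so it is on. The green dot is at (92,75). The lamp's plate is at upper left and its diffuser at lower right. The dock's alu plate faces the robot and is turned slightly. I repeat the fit with invalid depth removed.

```bash
cat >> h.py <<'E'
def rect(name,P,m):
    m=m&(P[...,2]<.15)&(P[...,2]>.005); n,l,st,_=cv2.connectedComponentsWithStats(m.astype(np.uint8)); m=l==1+st[1:,4].argmax()
    p=P[m]; r=cv2.minAreaRect((p[:,:2]*1000).astype(np.float32)); print(name,m.sum(),'c',np.round(r[0],1),'sz',np.round(r[1],1),'ang',round(r[2],1),'z',np.round(np.percentile(p[:,2],[5,50,95]),3),'mean',p.mean(0).round(4))
E
python3 - <<'E'
from h import *
z=np.load('pics/t0.npz'); im,P=z['im'],z['P']
v,u=np.indices(im.shape[:2]); B=lambda a,b,c,d:(u>=a)&(u<b)&(v>=c)&(v<d)
i=im.astype(int); mx=i.max(-1); mn=i.min(-1); Z=P[...,2]
iso=B(240,280,130,180); rect('knob',P,iso&(Z>.08))
L=B(295,345,185,240)
rect('lamp',P,L&(Z>.04)); rect('body',P,L&(Z>.035)&(mx<45)); rect('plate',P,L&(Z>.02)&(mx<110)&(mx>48)); rect('diff',P,L&(mn>150)&(Z>.04))
D=B(365,420,150,195)
rect('block',P,D&(Z>.055)&(i[...,0]>i[...,2]+30)); rect('alu',P,D&(Z>.045)&(mn>110)&(mx-mn<40)); rect('all',P,D&(Z>.05))
# frame edges of the plate: front-most points of alu in dock frame (yaw 12)
m=D&(Z>.05)&(Z<.08)&(mn>110)&(mx-mn<40); p=P[m]
for yaw in (11,12,13):
    a=np.radians(yaw); q=p[:,:2]@np.array([[np.cos(a),-np.sin(a)],[np.sin(a),np.cos(a)]]); print(yaw,q.min(0).round(4),q.max(0).round(4),np.percentile(q[:,0],[3,10,50]).round(4))
E
```

```text
knob 46 c [649.3 214.3] sz [28.  20.1] ang 11.2 z [0.09  0.104 0.112] mean [0.6475 0.2129 0.1027]
lamp 467 c [469.1  10.6] sz [101.4  99.6] ang 34.8 z [0.045 0.052 0.061] mean [0.4735 0.0142 0.0525]
body 49 c [473.4  15.2] sz [69.5 43. ] ang 34.5 z [0.043 0.05  0.056] mean [0.4581 0.0156 0.0496]
plate 33 c [502.6  38. ] sz [ 2.4 92.8] ang 32.6 z [0.024 0.051 0.063] mean [0.4999 0.0418 0.0495]
diff 74 c [436.1 -10.6] sz [18.6 42.1] ang 34.8 z [0.046 0.051 0.057] mean [ 0.436  -0.0104  0.0513]
block 661 c [ 623.7 -218.4] sz [ 61.2 130.8] ang 11.5 z [0.058 0.064 0.07 ] mean [ 0.6234 -0.2173  0.0642]
alu 124 c [ 583.  -227.9] sz [ 37.7 100.7] ang 12.3 z [0.051 0.063 0.072] mean [ 0.5752 -0.2283  0.0628]
all 822 c [ 609.1 -221.3] sz [ 91.1 130.7] ang 11.6 z [0.057 0.064 0.07 ] mean [ 0.6162 -0.2191  0.064 ]
11 [ 0.5098 -0.3849] [ 0.5673 -0.2848] [0.5102 0.511  0.5161]
12 [ 0.5041 -0.3944] [ 0.5621 -0.2938] [0.5045 0.5051 0.5101]
13 [ 0.4975 -0.4037] [ 0.5568 -0.3026] [0.4986 0.4992 0.5043]
```

Emit:
carry_out:
  increments:
    - [[0.05, -0.035, 0], 4]
    - [[0.1, -0.07, 0], 8]
    - [[0.15, -0.105, 0], 12]
    - [[0.2, -0.14, 0], 16]
    - [[0.25, -0.175, 0], 20]
    - [[0.3, -0.21, 0], 24]
    - [[0.35, -0.245, 0], 28]
    - [[0.4, -0.28, -0.03], 30]
    - [[0.426, -0.296, -0.08], 30]
    - [[0.426, -0.296, -0.12], 30]
    - [[0.426, -0.296, -0.143], 30]
    - [[0.426, -0.296, -0.143], 30]
  jaw: 1

```text
time: 1.6
position: [0.5904, 0.2009, 0.0844]
orientation: [0.312, -3.118, 0.001]
ft_force: [-1.4, 0.2, 0.4]
grip_width: 0.0004
```

Emit:
carry_out:
  increments:
    - [[0.02, 0.004, 0], 0]
    - [[0.03, 0.006, 0], 0]
    - [[0.038, 0.0076, 0], 0]
    - [[0.046, 0.0092, 0], 0]
    - [[0.054, 0.0108, 0], 0]
    - [[0.062, 0.0124, 0], 0]
    - [[0.07, 0.014, 0], 0]
    - [[0.076, 0.0152, 0], 0]
    - [[0.082, 0.0164, 0], 0]
    - [[0.082, 0.0164, 0], 0]
    - [[0.04, 0.008, 0], 0]
    - [[-0.01, -0.002, 0], 0]

```text
time: 3.1
position: [0.5825, 0.1995, 0.0877]
orientation: [0.313, -3.126, 0.0]
ft_force: [-0.5, 0.6, 0.4]
grip_width: 0.0
```

```bash
python3 - <<'E'
from h import *
im,d=snap('top','t1'); P=pts('top',d)
v,u=np.indices(d.shape); iso=(u>=240)&(u<280)&(v>=130)&(v<180)
r=iso&(im[...,0]>130)&(im[...,1]<70)&(P[...,2]>.07); print('knob',r.sum(),P[r].mean(0).round(3))
s=sensors.observe(); print(s['time'],s['position'],s['ft_force'])
cv2.imwrite('pics/c1.png',cv2.resize(im[120:300,200:420,::-1],None,fx=3,fy=3))
E
```

```text
knob 0 [nan nan nan]
3.15 [0.57012756 0.19749724 0.08344098] [-8.37480659 -1.12585326 -6.43316783]<stdin>:4: RuntimeWarning: Mean of empty slice.
  ret = um.true_divide(
```

View pics/c1.png

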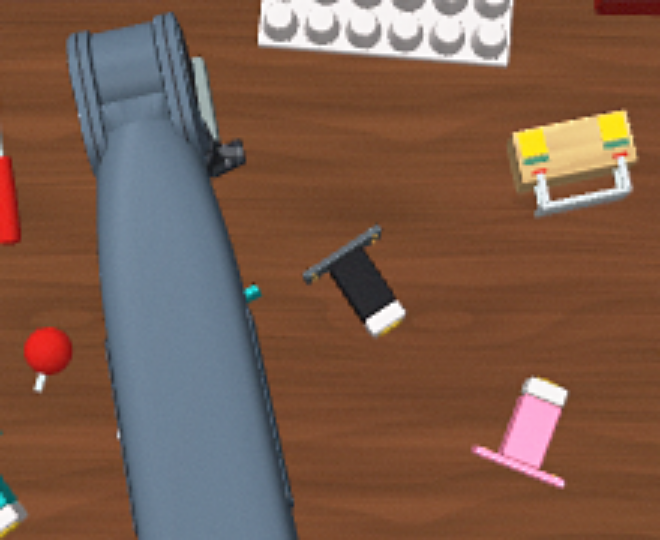

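The arm hides the isolator in this view, and the lamp and dock have not moved. I go above the lamp, open the jaws, and check the toggle from there.

Emit:
carry_out:
  increments:
    - [[-0.01, 0, 0.05], 0]
    - [[-0.02, -0.02, 0.09], 4]
    - [[-0.04, -0.06, 0.1], 8]
    - [[-0.06, -0.1, 0.1], 12]
    - [[-0.08, -0.14, 0.1], 18]
    - [[-0.1, -0.17, 0.1], 23]
    - [[-0.114, -0.189, 0.1], 23.3]
    - [[-0.114, -0.189, 0.1], 23.3]
    - [[-0.114, -0.189, 0.1], 23.3]
  jaw: -1

```text
time: 4.28
position: [0.4695, 0.0111, 0.1886]
orientation: [-0.938, 2.997, 0.0]
ft_force: [1.1, 0.4, 0.3]
grip_width: 0.0853
```

```bash
python3 - <<'E'
from h import *
im,d=snap('top','t2'); P=pts('top',d)
v,u=np.indices(d.shape); iso=(u>=240)&(u<280)&(v>=125)&(v<180)
r=iso&(im[...,0]>130)&(im[...,1]<70)&(P[...,2]>.07); print('knob',r.sum(),P[r].mean(0).round(3))
im,d=snap('side','s2')
s=sensors.observe(); print(s['time'],s['position'],s['orientation'],s['ft_force'])
cv2.imwrite('pics/c2.png',cv2.resize(im[130:290,200:400,::-1],None,fx=3,fy=3))
E
```

```text
knob 53 [0.702 0.224 0.101]
4.375 [0.46949309 0.01136119 0.18835815] [-9.39462341e-01  2.99745235e+00  2.41674809e-04] [-0.49697164  0.27622415  0.19987234]
```

View pics/c2.png

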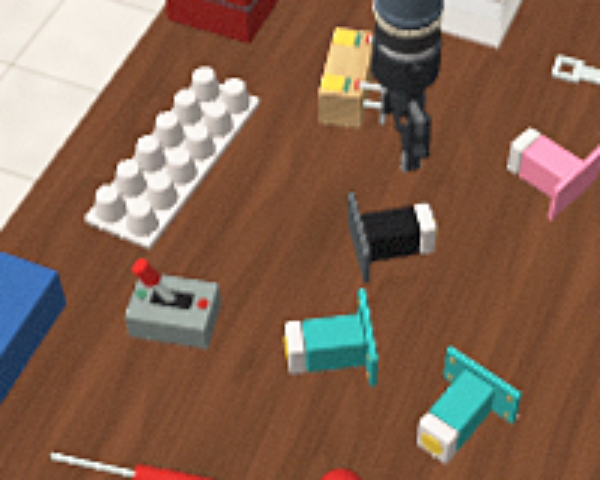

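The side crop shows the toggle leaning to the green dot at (140,290), so it is off, and the depth fit agrees with the knob at (0.702,0.224). Now I go down and grip the lamp.

Emit:
carry_out:
  increments:
    - [[0, 0, -0.05], 0]
    - [[0, 0, -0.1], 0]
    - [[0, 0, -0.14], 0]
    - [[0, 0, -0.16], 0]
    - [[0, 0, -0.173], 0]
    - [[0, 0, -0.173], 0]
    - [[0, 0, -0.173], 0]

```text
time: 5.25
position: [0.4702, 0.0108, 0.0165]
orientation: [-0.938, 2.996, -0.001]
ft_force: [1.4, -0.5, 0.1]
grip_width: 0.0852
```

Emit:
carry_out:
  increments:
    - [[0, 0, 0], 0]
    - [[0, 0, 0], 0]
    - [[0, 0, 0], 0]
    - [[0, 0, 0], 0]
    - [[0, 0, 0], 0]
    - [[0, 0, 0], 0]
    - [[0, 0, 0], 0]
    - [[0, 0, 0], 0]
    - [[0, 0, 0.01], 0]
    - [[0, 0, 0.02], 0]
    - [[0, 0, 0.03], 0]
    - [[0, 0, 0.03], 0]
  jaw: 1

```text
time: 6.75
position: [0.4701, 0.0105, 0.0466]
orientation: [-0.937, 2.996, -0.002]
ft_force: [-0.4, 0.4, -3.0]
grip_width: 0.0431
```

```bash
python3 - <<'E'
from h import *
s=sensors.observe(); print(s['time'],s['position'],s['orientation'],s['ft_force'],s['grip_width'])
E
```

```text
6.75 [0.47009674 0.01052394 0.04655462] [-9.37382240e-01  2.99617540e+00 -1.78606752e-03] [-0.44749889  0.41245149 -2.99297806] 0.04312718606508818
```

Emit:
carry_out:
  increments:
    - [[0.002, -0.03, 0], -2]
    - [[0.004, -0.06, 0], -5]
    - [[0.006, -0.09, 0], -8]
    - [[0.008, -0.12, 0], -11]
    - [[0.01, -0.15, 0], -14]
    - [[0.012, -0.18, 0], -17]
    - [[0.014, -0.21, 0], -20]
    - [[0.016, -0.24, 0], -22]
    - [[0.0175, -0.257, 0], -23.1]
    - [[0.0175, -0.257, 0], -23.1]
    - [[0.0175, -0.257, 0], -23.1]

```text
time: 8.12
position: [0.4862, -0.2451, 0.045]
orientation: [0.32, -3.125, -0.002]
ft_force: [1.0, -0.8, -2.6]
grip_width: 0.0435
```

```bash
python3 - <<'E'
from h import *
s=sensors.observe(); print(s['time'],s['position'],s['orientation'],s['ft_force'],s['grip_width'])
im,d=snap('top','t3'); im2,d2=snap('side','s3')
a=im[130:240,340:440,::-1]; b=im2[120:230,280:380,::-1]
cv2.imwrite('pics/c3.png',cv2.resize(np.hstack([a,b]),None,fx=4,fy=4,interpolation=cv2.INTER_CUBIC))
E
```

```text
8.125 [ 0.48622554 -0.24514273  0.04498444] [ 3.20118332e-01 -3.12453025e+00 -2.36214706e-03] [ 0.97124143 -0.77144915 -2.60108935] 0.04345000928396754
```

View pics/c3.png

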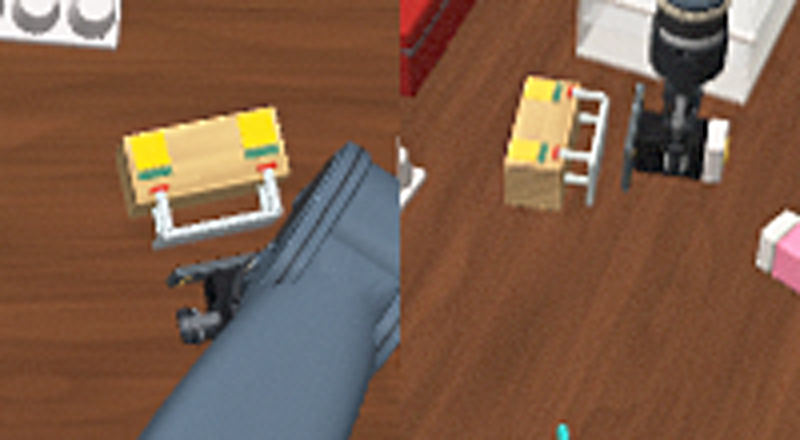

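The top crop (left) shows the lamp's back plate ahead of the spring plate and parallel to it, with its left end visible near (175,270). The side crop (right) shows it upright. I check the lateral centring from both depth maps.

```bash
cat >> h.py <<'E'
a=np.radians(11.6); Rd=np.array([[np.cos(a),-np.sin(a)],[np.sin(a),np.cos(a)]]); O=np.array([.6237,-.2184])
def dock(P): return np.dstack([(P[...,:2]-O)@Rd,P[...,2]])
def fit(n,q):
    k=np.polyfit(q[:,1],q[:,0],1); print(n,len(q),'min',q.min(0).round(4),'max',q.max(0).round(4),'mean',q.mean(0).round(4),'slope',k[0].round(3))
E
python3 - <<'E'
from h import *
for n,t in(('top','t3'),('side','s3')):
    z=np.load(f'pics/{t}.npz'); q=dock(z['P']); i=z['im'].astype(int); mx=i.max(-1); mn=i.min(-1)
    alu=(mn>110)&(mx-mn<40)&(abs(q[...,0]+.045)<.03)&(abs(q[...,1])<.07)&(q[...,2]>.035)&(q[...,2]<.075)
    pl=(mx<125)&(q[...,0]>-.105)&(q[...,0]<-.075)&(abs(q[...,1])<.07)&(q[...,2]>.03)&(q[...,2]<.1)
    df=(mn>140)&(q[...,0]<-.15)&(q[...,0]>-.22)&(abs(q[...,1])<.05)&(q[...,2]>.03)&(q[...,2]<.1)
    for k,m in(('alu',alu),('plate',pl),('diff',df)):
        if m.sum()>3: fit(n+' '+k,q[m])
s=sensors.observe(); print('tcp in dock',(s['position'][:2]-O)@Rd)
E
```

```text
top alu 151 min [-0.0606 -0.0507  0.035 ] max [-0.0225  0.0487  0.0743] mean [-0.0496  0.0004  0.0584] slope -0.001
top plate 79 min [-0.1038 -0.0117  0.0326] max [-0.0891  0.0493  0.0963] mean [-0.0955  0.022   0.0771] slope 0.002
side alu 83 min [-0.0614 -0.0526  0.0355] max [-0.0247  0.0552  0.0733] mean [-0.0502  0.0038  0.0583] slope -0.053
side plate 82 min [-0.1047 -0.0414  0.0309] max [-0.0897  0.0577  0.0966] mean [-0.0969  0.0196  0.0728] slope 0.029
side diff 67 min [-0.1898 -0.0175  0.0346] max [-0.171   0.027   0.0889] mean [-0.1799  0.0123  0.0694] slope 0.042
tcp in dock [-0.13987439  0.00150984]
```

Lateral error is about +1.5 mm and the plates are parallel. I correct that, lower the lamp to just above the bench, then advance in steps.

Emit:
carry_out:
  increments:
    - [[0, -0.0015, -0.01], 0]
    - [[0, -0.0015, -0.02], 0]
    - [[0, -0.0015, -0.026], 0]
    - [[0, -0.0015, -0.026], 0]
    - [[0.005, -0.0005, -0.026], 0]
    - [[0.01, 0.0006, -0.026], 0]
    - [[0.015, 0.0016, -0.026], 0]
    - [[0.02, 0.0026, -0.026], 0]
    - [[0.025, 0.0036, -0.026], 0]
    - [[0.025, 0.0036, -0.026], 0]

```text
time: 9.48
position: [0.512, -0.2426, 0.0193]
orientation: [-0.319, 3.125, -0.0]
ft_force: [0.2, 0.6, -3.0]
grip_width: 0.0432
```

Emit:
carry_out:
  increments:
    - [[0.003, 0.0006, 0], 0]
    - [[0.006, 0.0012, 0], 0]
    - [[0.009, 0.0018, 0], 0]
    - [[0.011, 0.0022, 0], 0]
    - [[0.011, 0.0022, 0], 0]
    - [[0.011, 0.0022, 0], 0]
    - [[0.011, 0.0022, 0], 0]

```text
time: 10.35
position: [0.5221, -0.2405, 0.0191]
orientation: [0.319, -3.124, -0.0]
ft_force: [-4.6, -0.4, -1.5]
grip_width: 0.0431
```

```bash
python3 - <<'E'
from h import *
s=sensors.observe(); print(s['time'],s['position'],s['orientation'],s['ft_force'],s['moment'],s['grip_width'],'tcp in dock',(s['position'][:2]-O)@Rd, 'push',s['ft_force'][:2]@Rd)
E
```

```text
10.35 [ 0.5220631  -0.24048518  0.01914114] [ 3.18560705e-01 -3.12447911e+00 -2.02435020e-04] [-4.64415028 -0.42834911 -1.45825882] [-0.07807611  0.8821603   0.28013   ] 0.043070745509042496 tcp in dock [-0.10400183 -0.00119716] push [-4.63542622  0.5142359 ]
```

The push is 4.6 N at about 6 mm travel, which fits the spring rate. I advance another 6 mm.

Emit:
carry_out:
  increments:
    - [[0.002, 0.0004, 0], 0]
    - [[0.004, 0.0008, 0], 0]
    - [[0.006, 0.0012, 0], 0]
    - [[0.006, 0.0012, 0], 0]
    - [[0.006, 0.0012, 0], 0]
    - [[0.006, 0.0012, 0], 0]
    - [[0.006, 0.0012, 0], 0]
    - [[0.006, 0.0012, 0], 0]

```text
time: 11.35
position: [0.527, -0.2394, 0.0191]
orientation: [0.318, -3.122, -0.0]
ft_force: [-7.8, -2.0, -0.6]
grip_width: 0.0432
```

```bash
python3 - <<'E'
from h import *
s=sensors.observe(); print(s['time'],s['position'],s['grip_width'],'tcp in dock',(s['position'][:2]-O)@Rd, 'push',s['ft_force'][:2]@Rd,s['ft_force'])
im,d=snap('top','t4'); im2,d2=snap('side','s4')
for n,t in(('top','t4'),('side','s4')):
    z=np.load(f'pics/{t}.npz'); q=dock(z['P']); i=z['im'].astype(int); mx=i.max(-1); mn=i.min(-1)
    pl=(mx<125)&(q[...,0]>-.08)&(q[...,0]<-.042)&(abs(q[...,1])<.07)&(q[...,2]>.03)&(q[...,2]<.075)
    df=(mn>140)&(q[...,0]<-.12)&(q[...,0]>-.17)&(abs(q[...,1])<.05)&(q[...,2]>.01)&(q[...,2]<.075)
    for k,m in(('plate',pl),('diff',df)):
        if m.sum()>3: fit(n+' '+k,q[m])
c=[cv2.resize(x[...,::-1],None,fx=6,fy=6,interpolation=cv2.INTER_CUBIC) for x in(im[150:210,360:424],im2[130:190,295:359])]
cv2.imwrite('pics/c4.png',np.hstack(c))
E
```

```text
11.35 [ 0.52699159 -0.23943156  0.01913537] 0.04324199742709821 tcp in dock [-0.09896215 -0.00115606] push [-8.06634732 -0.42928708] [-7.81527403 -2.04248335 -0.64929836]
top plate 63 min [-0.0774 -0.0051  0.0312] max [-0.0505  0.0471  0.0708] mean [-0.0585  0.0206  0.055 ] slope 0.127
side plate 96 min [-0.08   -0.0531  0.0309] max [-0.049   0.0525  0.0694] mean [-0.064   0.0088  0.053 ] slope 0.034
side diff 62 min [-0.1491 -0.0227  0.0112] max [-0.1306  0.0226  0.0653] mean [-0.1396  0.0093  0.0463] slope 0.023
```

View pics/c4.png

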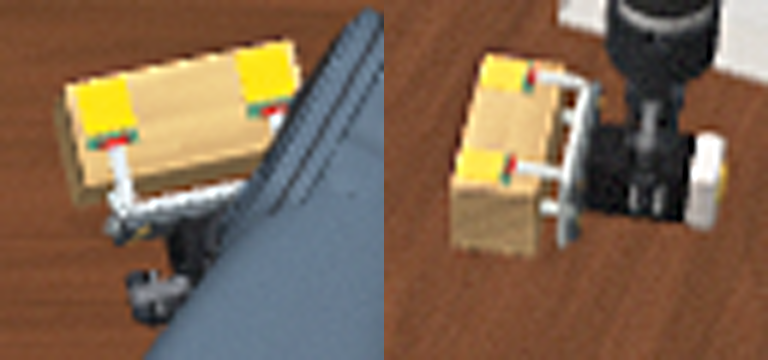

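Both pointers stand over the green zones, at (117,143) and (270,110) in the left crop. The lamp is centred in both views (side view edges ±53 mm). I hold for one second, then check and hand in.

Emit:
carry_out:
  increments:
    - [[0, 0, 0], 0]
    - [[0, 0, 0], 0]
    - [[0, 0, 0], 0]
    - [[0, 0, 0], 0]
    - [[0, 0, 0], 0]
    - [[0, 0, 0], 0]
    - [[0, 0, 0], 0]
    - [[0, 0, 0], 0]

```text
time: 12.45
position: [0.527, -0.2394, 0.0191]
orientation: [0.318, -3.122, -0.0]
ft_force: [-8.2, -1.2, 0.0]
grip_width: 0.0436
```

```bash
python3 - <<'E'
from h import *
s=sensors.observe(); print(s['time'],s['grip_width'],'tcp in dock',(s['position'][:2]-O)@Rd, 'push',s['ft_force'][:2]@Rd)
im,d=snap('side','s5'); z=np.load('pics/s5.npz'); q=dock(z['P']); i=z['im'].astype(int); mx=i.max(-1); mn=i.min(-1)
df=(mn>140)&(q[...,0]<-.12)&(q[...,0]>-.17)&(abs(q[...,1])<.05)&(q[...,2]>.01)&(q[...,2]<.075); fit('diff',q[df])
im,d=snap('top','t5'); P=pts('top',d); v,u=np.indices(d.shape)
r=(u>=240)&(u<280)&(v>=125)&(v<180)&(im[...,0]>130)&(im[...,1]<70)&(P[...,2]>.07); print('knob',P[r].mean(0).round(3))
print(ctrl.finish_job())
E
```

```text
12.45 0.04362426120165735 tcp in dock [-0.09897181 -0.00115754] push [-8.31176681  0.44246365]
diff 65 min [-0.149  -0.0192  0.0105] max [-0.1302  0.0272  0.0625] mean [-0.1397  0.0096  0.0453] slope 0.023
knob [0.703 0.225 0.1  ]
the job is handed in; nothing more can be done
None
```

I switched the isolator off first. I then gripped the black lamp and pressed its back plate against the spring plate, and handed the job in at about 12.5 s while still holding it there. No verdict is reported.

Last checks:
- **Isolator:** the red knob is on the green-dot side in the depth data, so the toggle is off.
- **Push:** about 8.3 N, steady, at about 11 mm of plate travel. Both red pointers were over their green zones in the last close-up I viewed, one second earlier.
- **Alignment:** the gripper's grasp centre is about 1 mm off the block's centre line, and the side view put the plate edges at about ±53 mm. The back plate measured parallel to the spring plate before I moved in. The lamp is held about 3 mm above the bench.
- **Grip and speed:** finger opening is 43.6 mm on the lamp, and the measured pose did not change over the last second.

**Disagreements:** the last fit of the diffuser put it about 4 mm to the lamp's left. The other measurements put it within 2 mm of centre, and all are inside the 8 mm limit. A line fit to the partly hidden plate in the top view gave a tilt of 0.127. I did not trust it, because that patch mixed plate and finger pixels and the other slopes were 0.02 to 0.03.

I never touched the other things on the bench, but did not measure their positions again.

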